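# Put a row of new parts away in the bin rack

### The job

Put the four new parts on the receiving rack away in the bin rack: each goes into the bin that already holds one of its kind, standing upright on the bin's floor in front of the piece in stock, so that the new row ends up in the same order as the stock row behind it. Set each part down without dropping it.

Things in the scene. Friction and masses are not known exactly. Their poses are not given: they have to be found in the camera images.
- receiving_rack: Low galvanised panel, 150 mm (x) by 380 mm (y), deck 40 mm above the table. Dividers 26 mm high, 92 mm apart, make four bays in a row along y; lips 22 mm high close them in front and behind (146 mm inside, along x). A new part stands within 6 mm of the middle of each bay, in any order. Origin: on the table under its centre; x along the bays, away from the robot, z up.
- coil_centre (a point): The new ignition coil: silver can 54 mm across and 104 mm high with a black cap and a slim black tower (22 mm across) on top, 135 mm high in all; grip the can 80 to 95 mm up, so that the tower stays clear of the palm; 0.6 kg. Stands upright. Point: on its upright axis at half height, 67.5 mm above its underside; z up.
- filter_centre (a point): The new spin-on oil filter: white can 64 mm across and 78 mm high, its top a shallow fluted dome; about 0.3 kg. Stands upright. Point: on its upright axis at half height, 39.0 mm above its underside; z up.
- bearing_centre (a point): The new wheel bearing: steel ring lying flat, 64 mm outside, 34 mm bore, 37 mm high, with a black seal between its two rings; about 0.5 kg. Stands upright. Point: on its upright axis at half height, 18.5 mm above its underside; z up.
- bump_centre (a point): The new suspension bump stop: black ribbed rubber cone, 70 mm high, on a steel foot plate 54 mm across; the rubber is 47 mm across from 5 to 41 mm up, then 42 mm to 61 mm up, then a small tip; about 0.15 kg. Stands upright. Point: on its upright axis at half height, 35.0 mm above its underside; z up.
- bin_coil: Holds an ignition coil. One of four equal cardboard bins, 92 mm apart in a row in any order, on the bin rack (deck 40 mm above the table; uprights and back stop behind them reach 130 mm). 210 mm long (x), 90 wide, 82 inside; floor 4 thick; walls 55 high, sides sloping to 30 in the front 70 mm, front lip 22. Origin: centre of its underside; x to its rear, away from the robot. Stock piece: loose, at x = +60 mm. Middle of the free place: x = -40 mm.
- bin_filter: Holds an oil filter. A bin like the other three. 210 mm long (x), 90 wide, 82 inside; floor 4 thick; walls 55 high, sides sloping to 30 in the front 70 mm, front lip 22. Origin: centre of its underside; x to its rear, away from the robot. Stock piece: loose, at x = +60 mm. Middle of the free place: x = -40 mm.
- bin_bearing: Holds a wheel bearing. A bin like the other three. 210 mm long (x), 90 wide, 82 inside; floor 4 thick; walls 55 high, sides sloping to 30 in the front 70 mm, front lip 22. Origin: centre of its underside; x to its rear, away from the robot. Stock piece: loose, at x = +60 mm. Middle of the free place: x = -40 mm.
- bin_bump: Holds a bump stop. A bin like the other three. 210 mm long (x), 90 wide, 82 inside; floor 4 thick; walls 55 high, sides sloping to 30 in the front 70 mm, front lip 22. Origin: centre of its underside; x to its rear, away from the robot. Stock piece: loose, at x = +60 mm. Middle of the free place: x = -40 mm.
There are look-alikes about, which are no part of the job. What is shaped like the part that bears bearing_centre but yellow is not meant.

How it is judged:
By the outcome, as a careful person would: the job done as asked, in the order asked, and still so for the second after the job is handed in, with the robot touching nothing.
It also fails if it takes over 115 s, if anything falls off the work surface, if the arm or the gripper's body presses on something with over 40 N, if the wrist force passes 120 N, or if a joint passes its speed limit or range.

### The arm

A 6-joint arm with a two-finger parallel gripper is mounted at the origin on the work surface. World frame = base frame: x ahead of the robot, y to its left, z up, the work surface at z = 0. Lengths are in mm, angles in rad, forces in N, time in s.
With the tool pointing down it reaches from about 300 to 775 mm from the base axis. Payload 14.6 kg.
Tool frame: the origin (TCP) lies between the finger pads; the fingertips stand 19 mm ahead of it and the grasp point (between the pads) is the TCP; z points along the fingers, y is the line along which they close (so a half turn about z gives the same grasp; the last joint's range is limited). The gripper opens to 94 mm and grips with 3 to 60 N. Pads are 16 mm wide; open, the fingers measure 119 mm over their backs; the gripper's body (75 mm by 177 mm) begins 78 mm behind the grasp point.
Start: joints at [-1.28, 0.3, 1.521, -0, 1.321, -0.067], TCP at [192.611, -515.161, 224.446] pointing down, gripper open.
Joint ranges: [-3.03, 3.03], [-0.79, 2.21], [0.23, 2.52], [-1.04, 4.18], [0, 3.07], [-2.55, 2.55]. Speed limits (rad/s): [2.22, 2.22, 2.57, 3.14, 3.14, 3.14].

### API

Orientations are given as [roll, pitch, yaw] about the fixed x, y, z axes, in that order (R = Rz(yaw) Ry(pitch) Rx(roll)).
In Python, from cell import monitor, imaging, job, find_in, trace gives the robot as it stands. The module is installed in compiled form; this text tells all that it offers.
- The arm moves only by the tool arm_command, never from a script. Its argument "steps" is a list of rows, each a list of 5 numbers: the opening, from 0 (shut) to 1 (fully open), then the shift along the tool's x, y, z in mm, then the turn about the tool's z in degrees. In form: [[gripper, dx, dy, dz, turn], ...]. A call has 1 to 20 rows; each row is the pose to reach, as a shift and turn from the pose commanded when the call began, along the tool's axes at that moment; what a row does not reach only later rows make up. A row lasts 1/8 s, in which the tool goes at most 62.5 mm and 10.7 degrees, less where a joint would pass 70% of its speed; a pose out of reach is approached as far as the arm can. A call with a gripper value outside its range is refused whole. The fingers move at their own pace and stop on an object; "force" is the grip in N (left out, the last holds). Time passes only in rows, so rows that repeat a pose let the fingers close. It gives the time, the measured TCP pose, the force, the opening and the grip force at its end, in the units of the state.
- monitor.read_state(): the state, without advancing time (a new reading comes with each control period).
- imaging.camera(name): name is "scene" or "top" or "wrist"; returns a dict with "img" (480x640x3 uint8, red, green, blue), "mtx" (3x3 intrinsics, pixels), "view" (4x4, takes a point from world to camera coordinates). Camera axes: x right, y down, z forward; pixel columns grow to the right and rows downward; lengths in mm; the calibration is good to about 2 mm. A picture is of the moment at which its call begins. There is no depth.
- job.sign_off(): hands the job in; it is judged then, once.
Trained networks look in a picture, given as the dict that the camera call returned (one of the last four; its "shot" number tells which), for a name from the list of things; names that differ only in an ending like _2 or _b are one class to them, and where a whole thing is asked for, a point or a joint stands for the part that bears it (a point fixed in the world has none). Each returns a list of dicts, best first, with "p" (0 to 1); they miss things now and then, are a little off and sometimes report something else, mostly with a low value. They report only what shows in the picture. A call takes as long as a camera call. They do not tell look-alikes from the thing itself.
- find_in(picture, target): "rect" ([centre column, centre row, width, height] in pixels, round what is visible of it).
- trace(picture, target): "region" (480x640 bool, what is visible of it) and "rect" ([centre column, centre row, width, height] in pixels, round what is visible of it).
The state is a dict: "clock": time; "joints": joint angles; "qd": joint speeds; "effort": joint torques, N m; "eef_pos": TCP position; "eef_rot": TCP orientation; "wrist_force": force on the tool from outside, world axes, zero at the start; "moment": the same for the moment, N m; "finger_gap": finger opening in mm; "finger_force": force on a finger pad.
Only numpy, scipy, OpenCV 4.12 (cv2) and the standard library are available. Lean on these libraries where they do the work, as an engineer would, in place of code of your own. Each camera call takes 0.05 s, during which the arm holds its last target. There are 200 camera calls.

## Working session

There is one attempt and no reset: what is moved stays moved. The work goes in short steps, Python scripts to look and compute and a tool call to move; the robot and the scene stay as the last step left them, time stands still between calls to the robot, and variables do not carry over. Pictures are saved under pics/ and viewed, at most 14 in all, crops included, and the job is handed in when it is done.

Besides the shell and the picture viewer there is one more tool, called after "Request:" as name(argument=value, ...), one argument or row to a line, values as JSON. arm_command: Moves the arm, as the interface text tells. Its arguments: {"type":"object","properties":{"steps":{"type":"array","items":{"type":"array","items":{"type":"number"}}},"force":{"type":"number"}},"required":["steps"]}

```bash
mkdir -p pics; cat > h.py <<'E'
import numpy as np, cv2
from cell import monitor, imaging, job, find_in, trace
def ray(c,u,v):
    V=np.array(c["view"]);K=np.array(c["mtx"]);R=V[:3,:3];o=-R.T@V[:3,3]
    return o,R.T@np.linalg.solve(K,[u,v,1])
def atz(c,u,v,z):
    o,d=ray(c,u,v);return o+d*(z-o[2])/d[2]
def proj(c,p):
    V=np.array(c["view"]);K=np.array(c["mtx"]);q=K@(V[:3,:3]@np.array(p,float)+V[:3,3]);return q[:2]/q[2]
def save(c,n): cv2.imwrite("pics/"+n,c["img"][:,:,::-1])
E
python3 - <<'E'
from h import *
s=monitor.read_state();print(s["clock"],s["eef_pos"],s["eef_rot"],s["finger_gap"])
for n in("scene","top"):
    c=imaging.camera(n);save(c,n+".png")
    V=np.array(c["view"]);print(n,(-V[:3,:3].T@V[:3,3]).round(),V[2,:3].round(2))
    for t in("receiving_rack","coil_centre","filter_centre","bearing_centre","bump_centre","bin_coil","bin_filter","bin_bearing","bin_bump"):
        print(t,[(round(r["p"],2),np.round(r["rect"]).astype(int).tolist()) for r in find_in(c,t)[:5]])
E
```

```text
0.0 [ 192.55369787 -514.92889206  223.86318023] [-3.14041127e+00 -1.02391929e-04  3.57799510e-01] 93.53559241056033
scene [1472.  329.  897.] [-0.72 -0.27 -0.64]
receiving_rack [(0.56, [234, 235, 171, 85])]
coil_centre [(0.97, [180, 192, 34, 55])]
filter_centre [(0.87, [284, 230, 28, 40])]
bearing_centre [(0.73, [224, 188, 24, 19]), (0.71, [264, 196, 24, 22]), (0.63, [263, 299, 35, 34]), (0.59, [249, 225, 29, 31])]
bump_centre [(0.66, [216, 210, 24, 35])]
bin_coil [(0.88, [409, 262, 67, 77])]
bin_filter [(0.69, [498, 283, 60, 83]), (0.23, [215, 212, 24, 34])]
bin_bearing [(0.64, [372, 252, 60, 77]), (0.46, [455, 272, 66, 80])]
bin_bump [(0.87, [453, 272, 64, 84])]
top [ 364.   20. 1356.] [ 0.16 -0.01 -0.99]
receiving_rack [(0.8, [427, 253, 175, 79])]
coil_centre [(0.62, [500, 254, 39, 32])]
filter_centre [(0.66, [369, 245, 33, 37])]
bearing_centre [(0.91, [359, 184, 29, 26]), (0.82, [429, 322, 34, 25]), (0.7, [410, 252, 28, 31])]
bump_centre [(0.6, [453, 255, 27, 26])]
bin_coil [(0.63, [236, 254, 45, 100])]
bin_filter [(0.82, [148, 255, 50, 103])]
bin_bearing [(0.76, [278, 254, 48, 100])]
bin_bump [(0.71, [191, 256, 46, 94])]
```

View pics/top.png

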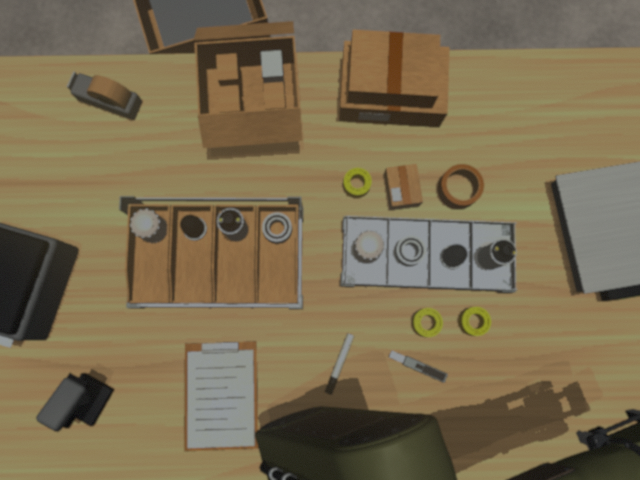

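View pics/scene.png

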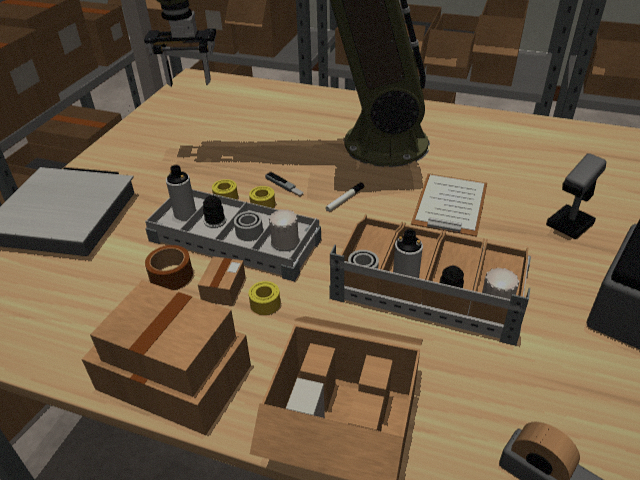

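The top view has +x up and +y left. The stock row, from +y, is filter (147,224), bump (193,226), coil (231,222), bearing (277,228). The new parts are filter (369,245), bearing (410,251), bump (455,256) and coil (502,252). The yellow rings are decoys.

```bash
python3 - <<'E'
from h import *
c=imaging.camera("top")
g=c["img"]
a=cv2.resize(g[180:320,110:310],None,fx=4,fy=4,interpolation=cv2.INTER_CUBIC);b=cv2.resize(g[200:310,330:530],None,fx=4,fy=4,interpolation=cv2.INTER_CUBIC)
for n,i in(("a.png",a),("b.png",b)): cv2.imwrite("pics/"+n,cv2.convertScaleAbs(i[:,:,::-1],alpha=1.6))
# new parts: top-face heights
for t,u,v,z in(("filter",369,245,110),("bearing",410,251,77),("bump",455,255,95),("coil top",503,250,172)):
    print(t,atz(c,u,v,z).round(0))
for t in("filter_centre","bearing_centre","bump_centre","coil_centre"):
    for r in trace(c,t)[:5]:
        ys,xs=np.where(r["region"]);print(t,round(r["p"],2),np.round(r["rect"],1),xs.mean().round(1),ys.mean().round(1))
for u,v in((128,306),(300,306),(172,303),(215,303),(257,303)): print(u,v,atz(c,u,v,66).round(0))
for u,v in((172,206),(215,206),(257,206)): print(u,v,atz(c,u,v,99).round(0))
E
```

```text
filter [553. -97. 110.]
bearing [ 543. -189.   77.]
bump [ 530. -281.   95.]
coil top [ 528. -360.  172.]
filter_centre 0.79 [367.3 245.6  35.6  38.2] 367.8 246.7
bearing_centre 0.98 [475.7 321.4  33.2  26.5] 475.1 321.2
bearing_centre 0.96 [410.6 252.3  28.3  31.3] 409.8 250.5
bearing_centre 0.79 [426.9 322.8  35.1  26.4] 427.2 322.2
bearing_centre 0.74 [360.1 184.9  32.9  27. ] 356.9 183.3
bump_centre 0.72 [450.  258.5  27.4  28.4] 453.1 256.6
coil_centre 0.94 [498.5 254.   34.5  30.4] 497.4 254.1
128 306 [436. 421.  66.]
300 306 [429.  52.  66.]
172 303 [441. 326.  66.]
215 303 [439. 234.  66.]
257 303 [437. 144.  66.]
172 206 [646. 323.  99.]
215 206 [645. 231.  99.]
257 206 [643. 140.  99.]
```

View pics/a.png

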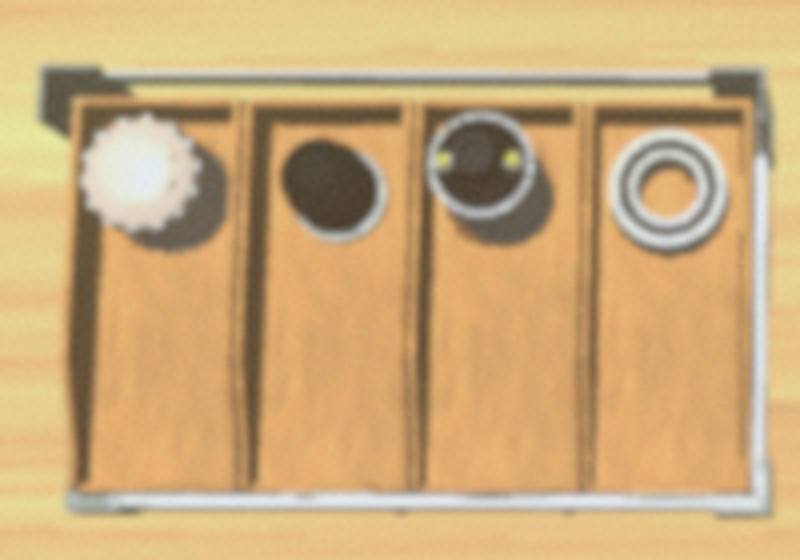

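View pics/b.png

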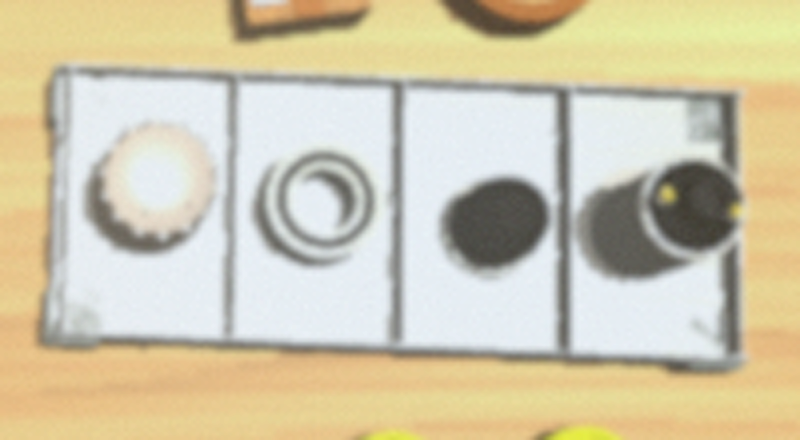

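The bins from +y are filter, bump, coil, bearing, and both racks are yawed by about -1°. I'll move over the receiving rack and align the fingers along x.

Request:
arm_command(
  steps=[
    [1,40,-18,-15,-8],
    [1,85,-40,-35,-17],
    [1,132,-60,-50,-26],
    [1,180,-81,-65,-35],
    [1,228,-103,-80,-44],
    [1,276,-125,-95,-53],
    [1,324,-146,-106,-61],
    [1,369,-166,-106,-68.5],
    [1,369,-166,-106,-68.5],
    [1,369,-166,-106,-68.5],
  ],
)

```text
clock: 2.5
eef_pos: [479.8, -230.7, 330.3]
eef_rot: [-3.141, 0.0, 1.552]
wrist_force: [-0.9, 0.4, 0.1]
finger_gap: 93.9
finger_force: 0.0
```

```bash
python3 - <<'E'
from h import *
s=monitor.read_state();print(s["clock"],s["eef_pos"],s["eef_rot"],s["joints"])
c=imaging.camera("wrist");save(c,"w1.png")
V=np.array(c["view"]);print((-V[:3,:3].T@V[:3,3]).round(),V[2,:3].round(2))
for t in("coil_centre","filter_centre","bearing_centre","bump_centre"):
    for r in trace(c,t)[:4]:
        ys,xs=np.where(r["region"]);print(t,round(r["p"],2),np.round(r["rect"]),xs.mean().round(),ys.mean().round())
E
```

```text
2.5 [ 479.81455566 -230.70977552  330.33196788] [-3.14125920e+00  5.88449128e-05  1.55242869e+00] [-5.16894892e-01  2.02218122e-01  1.39966499e+00 -2.11216933e-04
  1.53997428e+00 -4.98520710e-01]
[ 481. -149.  491.] [-0.01 -0.28 -0.96]
coil_centre 0.94 [379. 330.  61.  91.] 375.0 330.0
filter_centre 0.97 [404.  56.  80.  80.] 404.0 58.0
bearing_centre 0.79 [259. 272.  60.  60.] 258.0 271.0
bearing_centre 0.78 [250. 190.  58.  62.] 251.0 188.0
bearing_centre 0.71 [391. 158.  65.  65.] 390.0 157.0
bearing_centre 0.69 [540.  45.  80.  71.] 539.0 48.0
bump_centre 0.9 [377. 244.  52.  51.] 375.0 244.0
```

View pics/w1.png

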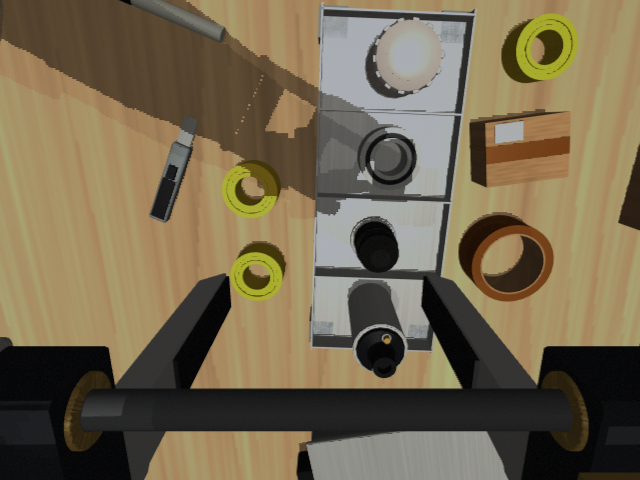

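Wrist view (up is +y, right is +x): filter (406,55), bearing (388,156), bump (375,244), and the coil with its can top at (381,348). I'll fit cylinder models to the wrist and top rects.

```bash
cat >> h.py <<'E'
from scipy.optimize import least_squares
M={"coil":[(27,0,104),(11,104,135)],"filter":[(32,0,70),(24,70,78)],"bearing":[(32,0,37)],"bump":[(27,0,5),(23.5,5,41),(21,41,61),(10,61,70)]}
def box(c,k,x,y,z0):
    a=np.linspace(0,6.283,40)
    P=np.array([proj(c,(x+r*np.cos(t),y+r*np.sin(t),z0+h)) for r,l,u in M[k] for h in(l,u) for t in a])
    return np.r_[(P.min(0)+P.max(0))/2]
def fit(c,k,rect,g,z0=40):
    return least_squares(lambda q:box(c,k,*q,z0)-np.array(rect[:2]),g,diff_step=1e-3).x
E
python3 - <<'E'
from h import *
W=imaging.camera("wrist");T=imaging.camera("top")
G={"coil":(530,-370),"filter":(550,-100),"bearing":(543,-190),"bump":(530,-281)}
for k in G:
    for n,c in(("w",W),("t",T)):
        for r in trace(c,k+"_centre"):
            p=fit(c,k,r["rect"],G[k])
            if np.hypot(*(p-G[k]))<40: print(k,n,round(r["p"],2),p.round(1))
for u,v in((321,9),(475,12),(313,347),(433,349)): print("rack corner",atz(W,u,v,62).round())
for u,v in((318,112),(463,114),(316,199),(450,202),(314,277),(438,275)): print("div",atz(W,u,v,66).round())
for u,v in((409,251.5),): print("top bearing",atz(T,u,v,77).round(1))
print("coil can top",atz(T,503.2,251.5,144).round(1),"filter",atz(T,369.5,245.5,112).round(1))
E
```

```text
coil w 0.65 [ 533.6 -369.3]
filter w 0.95 [555.6 -97.9]
filter t 0.81 [ 556.  -100.8]
bearing w 0.66 [ 548.4 -189.4]
bearing t 0.83 [ 545.5 -189. ]
bump w 0.88 [ 535.3 -286.8]
bump t 0.48 [ 537.7 -266.4]
rack corner [478. -48.  62.]
rack corner [627. -53.  62.]
rack corner [ 460. -418.   62.]
rack corner [ 607. -424.   62.]
div [ 473. -143.   66.]
div [ 621. -148.   66.]
div [ 469. -233.   66.]
div [ 614. -240.   66.]
div [ 464. -324.   66.]
div [ 606. -325.   66.]
top bearing [ 541.7 -186.3   77. ]
coil can top [ 529.  -369.3  144. ] filter [551.1 -97.8 112. ]
```

Everything is consistent: the rack centre is (543,-236) with yaw of about -2.7°. Now I'll pick the filter at about (554,-98), gripping it 45 mm up.

Request:
arm_command(
  steps=[
    [1,45,24,10,0],
    [1,90,48,30,0],
    [1,134,72,60,0],
    [1,134,72,105,0],
    [1,134,72,150,0],
    [1,134,72,190,0],
    [1,134,72,220,0],
    [1,134,72,238,0],
    [1,134,72,245,0],
    [1,134,72,245,0],
    [0.55,134,72,245,0],
    [0.5,134,72,245,0],
    [0.5,134,72,245,0],
    [0.5,134,72,245,0],
    [0.5,134,72,245,0],
  ],
  force=25,
)

```text
clock: 5.12
eef_pos: [554.6, -97.8, 85.7]
eef_rot: [3.141, 0.0, 1.553]
wrist_force: [-0.6, 0.3, 4.5]
finger_gap: 63.6
finger_force: 25.0
```

Request:
arm_command(
  steps=[
    [0.5,0,0,-20,0],
    [0.5,0,0,-60,0],
    [0.5,0,0,-110,0],
    [0.5,20,-3,-155,0],
    [0.5,55,-9,-195,0],
    [0.5,95,-16,-225,0],
    [0.5,138,-23,-245,0],
    [0.5,180,-30,-245,0],
    [0.5,222,-37,-245,0],
    [0.5,264,-44,-245,0],
    [0.5,305,-51,-245,0],
    [0.5,340,-58,-245,0],
    [0.5,360,-61,-245,0],
    [0.5,367,-62,-245,0],
    [0.5,367,-62,-245,0],
    [0.5,367,-62,-245,0],
  ],
)

```text
clock: 7.12
eef_pos: [499.2, 269.4, 330.5]
eef_rot: [3.142, 0.0, 1.552]
wrist_force: [-0.3, -0.5, -1.9]
finger_gap: 64.0
finger_force: 25.0
```

```bash
python3 - <<'E'
from h import *
s=monitor.read_state();print(s["clock"],s["eef_pos"],s["eef_rot"],s["finger_gap"])
c=imaging.camera("wrist");save(c,"w2.png")
E
```

```text
7.125 [499.18286997 269.37642023 330.47197192] [3.14156039e+00 1.88560250e-04 1.55223360e+00] 64.0348484664129
```

View pics/w2.png

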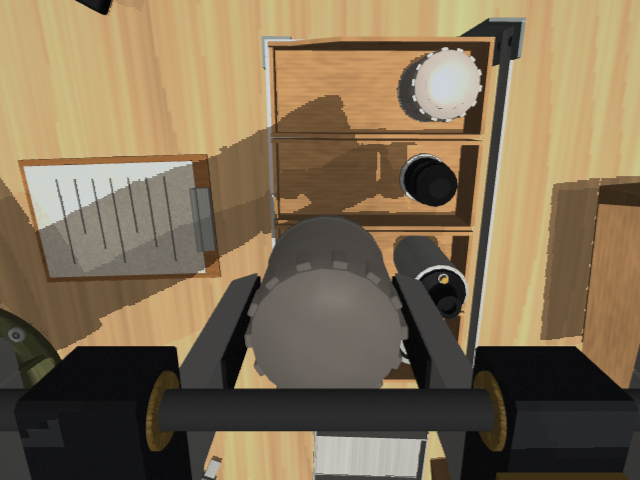

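The wrist view shows the filter bin at the top (front lip u≈272, rear wall top u≈490), with the filter/bump wall at v≈136 and the bump/coil wall at v≈229. The filter is held straight.

```bash
python3 - <<'E'
from h import *
W=imaging.camera("wrist");T=imaging.camera("top")
for n,u,v,z in(("front lip f",271,90,62),("front lip b",272,180,62),("rear f",491,80,95),("rear b",478,180,95),("fb front",275,136,70),("fb rear",484,136,95),("bc front",275,228,70),("bc rear",473,231,95),("f left top",275,45,70),("f rear left",490,40,95)):
    print(n,atz(W,u,v,z).round())
G={"filter":(600,368),"bump":(600,276),"coil":(600,184),"bearing":(600,92)}
for k in G:
  for n,c in(("w",W),("t",T)):
    for r in trace(c,k+"_centre"):
        p=fit(c,k,r["rect"],G[k],44)
        print(k,n,round(r["p"],2),p.round())
for u,v in((147,224),(193,226),(277,228)): pass
print("top stock bearing",atz(T,110+667/4,180+190/4,81).round(),"coil",atz(T,110+480/4,180+167/4,148).round(),"filter",atz(T,110+140/4,180+173/4,115).round())
print("top walls", [atz(T,110+u/4,180+v/4,z).round() for u,v,z in((241,105,95),(412,105,95),(583,105,95),(244,488,70),(418,488,70),(587,488,70))])
E
```

```text
front lip f [445. 380.  62.]
front lip b [441. 288.  62.]
rear f [655. 383.  95.]
rear b [651. 289.  95.]
fb front [448. 335.  70.]
fb rear [653. 332.  95.]
bc front [442. 237.  70.]
bc rear [651. 236.  95.]
f left top [452. 420.  70.]
f rear left [651. 417.  95.]
filter w 0.9 [497. 155.]
filter t 0.48 [535. 293.]
bump t 0.66 [ 532. -283.]
coil t 0.89 [ 528. -370.]
bearing t 0.77 [ 536. -189.]
bearing t 0.68 [ 392. -326.]
bearing t 0.67 [701. -83.]
bearing t 0.61 [ 389. -221.]
top stock bearing [599.  99.  81.] coil [600. 191. 148.] filter [607. 375. 115.]
top walls [array([647., 328.,  95.]), array([645., 236.,  95.]), array([644., 143.,  95.]), array([443., 328.,  70.]), array([441., 235.,  70.]), array([439., 144.,  70.])]
```

Request:
arm_command(
  steps=[
    [0.5,20,2,20,0],
    [0.5,55,4,50,0],
    [0.5,90,7,80,0],
    [0.5,106,8,115,0],
    [0.5,106,8,150,0],
    [0.5,106,8,180,0],
    [0.5,106,8,205,0],
    [0.5,106,8,222,0],
    [0.5,106,8,232,0],
    [0.5,106,8,237,0],
    [0.5,106,8,239,0],
    [0.5,106,8,240,0],
    [0.5,106,8,240,0],
    [0.5,106,8,240,0],
  ],
)

```text
clock: 9.43
eef_pos: [508.8, 376.2, 90.7]
eef_rot: [3.141, -0.0, 1.553]
wrist_force: [0.7, -0.1, -2.8]
finger_gap: 63.4
finger_force: 25.0
```

Request:
arm_command(
  steps=[
    [0.5,0,0,0.5,0],
    [0.5,0,0,1,0],
    [0.5,0,0,1,0],
    [0.5,0,0,1,0],
  ],
)

```text
clock: 9.93
eef_pos: [508.7, 376.2, 89.8]
eef_rot: [3.141, -0.0, 1.553]
wrist_force: [-3.0, -1.2, 3.9]
finger_gap: 63.4
finger_force: 25.0
```

Request:
arm_command(
  steps=[
    [0.7,0,0,0,0],
    [0.8,0,0,0,0],
    [0.84,0,0,0,0],
    [0.84,0,0,0,0],
    [0.84,0,0,-20,0],
    [0.84,0,0,-60,0],
    [0.84,0,0,-110,0],
    [0.84,-20,0,-160,0],
    [0.84,-65,4,-180,0],
    [0.84,-120,7,-180,0],
    [0.84,-175,10,-180,0],
    [0.84,-230,14,-180,0],
    [0.84,-285,17,-180,0],
    [0.84,-340,20,-180,0],
    [0.84,-395,24,-180,0],
    [0.84,-450,27,-180,0],
    [0.84,-500,30,-180,0],
    [0.84,-550,33,-180,0],
    [0.84,-600,36,-180,0],
    [0.84,-640,38,-180,0],
  ],
)

```text
clock: 12.42
eef_pos: [535.2, -266.3, 271.0]
eef_rot: [3.14, 0.001, 1.553]
wrist_force: [-0.2, 0.3, 0.0]
finger_gap: 79.3
finger_force: 0.0
```

```bash
python3 - <<'E'
from h import *
T=imaging.camera("top");s=monitor.read_state();print(s["eef_pos"])
W=imaging.camera("wrist")
for k,g in(("bump",(537,-285)),("coil",(533,-370)),("bearing",(546,-189))):
  for r in trace(W,k+"_centre"): print(k,round(r["p"],2),fit(W,k,r["rect"],g).round(1),np.round(r["rect"]))
a=np.hstack([cv2.resize(T["img"][190:320,110:310],(800,520))]);cv2.imwrite("pics/t3.png",cv2.convertScaleAbs(a[:,:,::-1],alpha=1.6));
E
```

```text
[ 534.78451112 -269.94615144  270.55674831]
bump 0.78 [ 534.9 -284.5] [326. 224.  56.  64.]
coil 0.77 [ 531.  -369.2] [324. 327.  70. 110.]
bearing 0.81 [ 406.6 -318.9] [196. 259.  72.  67.]
bearing 0.72 [ 547.5 -189.8] [339. 119.  75.  79.]
bearing 0.71 [ 406.4 -224.9] [184. 163.  77.  64.]
bearing 0.63 [ 696.3 -112.7] [516.  17.  85.  34.]
```

View pics/t3.png

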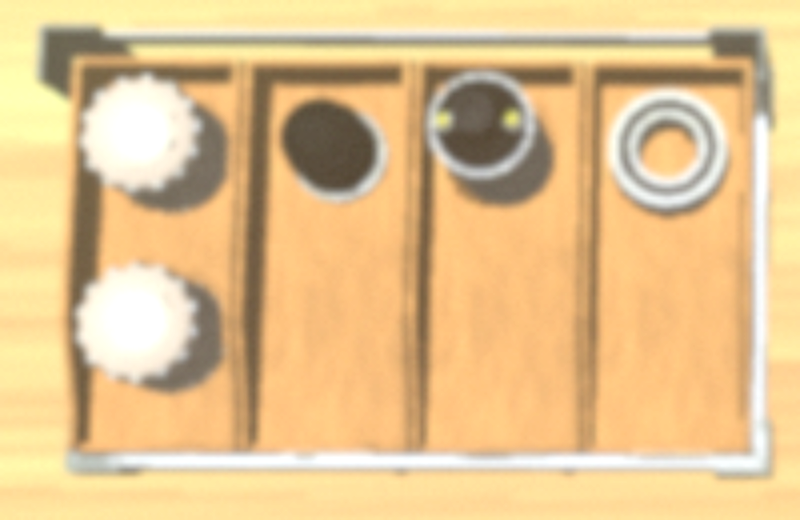

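The filter stands well. Next I'll move over the bump stop.

Request:
arm_command(
  steps=[
    [1,-10,0,10,0],
    [1,-21,0,40,0],
    [1,-21,0,75,0],
    [1,-21,0,105,0],
    [1,-21,0,120,0],
    [1,-21,0,120,0],
    [1,-21,0,120,0],
  ],
)

```text
clock: 13.55
eef_pos: [535.6, -285.6, 150.7]
eef_rot: [3.14, 0.001, 1.554]
wrist_force: [0.2, 0.4, 1.0]
finger_gap: 94.1
finger_force: 0.0
```

Request:
arm_command(
  steps=[
    [1,0,0,35,0],
    [1,0,0,65,0],
    [1,0,0,79,0],
    [1,0,0,83.5,0],
    [1,0,0,83.5,0],
    [0.6,0,0,83.5,0],
    [0.45,0,0,83.5,0],
    [0.4,0,0,83.5,0],
    [0.4,0,0,83.5,0],
    [0.4,0,0,83.5,0],
    [0.4,0,0,83.5,0],
  ],
  force=15,
)

```text
clock: 14.92
eef_pos: [535.1, -285.4, 66.0]
eef_rot: [-3.141, -0.0, 1.553]
wrist_force: [0.2, -0.1, 0.8]
finger_gap: 46.5
finger_force: 15.0
```

Request:
arm_command(
  steps=[
    [0.4,0,0,-15,0],
    [0.4,0,0,-55,0],
    [0.4,0,0,-105,0],
    [0.4,15,-1,-150,0],
    [0.4,45,-3,-185,0],
    [0.4,90,-6,-200,0],
    [0.4,140,-9,-200,0],
    [0.4,190,-13,-200,0],
    [0.4,240,-16,-200,0],
    [0.4,290,-19,-200,0],
    [0.4,340,-23,-200,0],
    [0.4,390,-26,-200,0],
    [0.4,440,-30,-200,0],
    [0.4,485,-33,-200,0],
    [0.4,525,-35,-200,0],
    [0.4,550,-37,-200,0],
    [0.4,563,-38,-195,0],
    [0.4,568,-38,-180,0],
    [0.4,568,-38,-160,0],
    [0.4,568,-38,-160,0],
  ],
)

```text
clock: 17.42
eef_pos: [506.6, 282.1, 224.0]
eef_rot: [-3.139, 0.002, 1.553]
wrist_force: [-0.3, -0.2, -2.6]
finger_gap: 46.7
finger_force: 15.0
```

Request:
arm_command(
  steps=[
    [0.4,0,0,25,0],
    [0.4,0,0,60,0],
    [0.4,0,0,95,0],
    [0.4,0,0,125,0],
    [0.4,0,0,143,0],
    [0.4,0,0,150,0],
    [0.4,0,0,153,0],
    [0.4,0,0,153.5,0],
    [0.4,0,0,153.5,0],
    [0.4,0,0,153.5,0],
  ],
)

```text
clock: 18.68
eef_pos: [507.2, 283.3, 72.9]
eef_rot: [3.141, -0.0, 1.553]
wrist_force: [-0.3, -0.8, -2.7]
finger_gap: 46.2
finger_force: 15.0
```

Request:
arm_command(
  steps=[
    [0.4,0,0,1,0],
    [0.4,0,0,1.7,0],
    [0.4,0,0,1.7,0],
    [0.4,0,0,1.7,0],
  ],
)

```text
clock: 19.18
eef_pos: [507.1, 283.2, 70.7]
eef_rot: [-3.142, 0.0, 1.553]
wrist_force: [-0.1, 0.7, -1.8]
finger_gap: 46.6
finger_force: 15.0
```

Request:
arm_command(
  steps=[
    [0.4,0,0,0.6,0],
    [0.4,0,0,0.6,0],
    [0.4,0,0,0.6,0],
  ],
)

```text
clock: 19.55
eef_pos: [507.1, 283.2, 70.2]
eef_rot: [3.142, -0.0, 1.553]
wrist_force: [-0.6, 0.3, -1.8]
finger_gap: 46.6
finger_force: 15.0
```

Request:
arm_command(
  steps=[
    [0.4,0,0,0.6,0],
    [0.4,0,0,0.6,0],
    [0.4,0,0,0.6,0],
  ],
)

```text
clock: 19.92
eef_pos: [507.1, 283.2, 69.9]
eef_rot: [3.141, -0.0, 1.553]
wrist_force: [-2.3, -1.5, 5.6]
finger_gap: 46.9
finger_force: 15.0
```

Request:
arm_command(
  steps=[
    [0.6,0,0,0,0],
    [0.7,0,0,0,0],
    [0.7,0,0,0,0],
    [0.7,0,0,-20,0],
    [0.7,0,0,-65,0],
    [0.7,0,0,-120,0],
    [0.7,-20,0,-170,0],
    [0.8,-65,3,-200,0],
    [1,-120,6,-200,0],
    [1,-175,10,-200,0],
    [1,-230,13,-200,0],
    [1,-285,16,-200,0],
    [1,-340,19,-200,0],
    [1,-395,22,-200,0],
    [1,-450,25,-200,0],
    [1,-500,28,-200,0],
    [1,-550,31,-200,0],
    [1,-595,34,-200,0],
    [1,-630,36,-200,0],
    [1,-653,37,-200,0],
  ],
)

```text
clock: 22.42
eef_pos: [532.4, -372.0, 269.1]
eef_rot: [-3.141, -0.0, 1.552]
wrist_force: [0.7, -0.6, 0.6]
finger_gap: 94.0
finger_force: 0.0
```

```bash
python3 - <<'E'
from h import *
T=imaging.camera("top")
W=imaging.camera("wrist");s=monitor.read_state();print(s["eef_pos"])
a=cv2.resize(T["img"][200:310,120:310],(400,232));b=cv2.resize(W["img"],(400,300))
cv2.imwrite("pics/t4.png",cv2.convertScaleAbs(np.vstack([a,b])[:,:,::-1],alpha=1.5))
for k,g in(("coil",(533,-370)),("bearing",(546,-189))):
  for r in trace(W,k+"_centre"): print(k,round(r["p"],2),fit(W,k,r["rect"],g).round(1),np.round(r["rect"]))
E
```

```text
[ 532.17781985 -372.14492199  268.6830436 ]
coil 0.66 [ 531.7 -369.5] [326. 217.  75.  87.]
bearing 0.86 [ 405.7 -330.3] [187. 165.  79.  68.]
bearing 0.77 [ 404.7 -235.4] [172.  49.  81.  81.]
bearing 0.73 [ 547.  -213.9] [341.  18.  77.  35.]
```

View pics/t4.png

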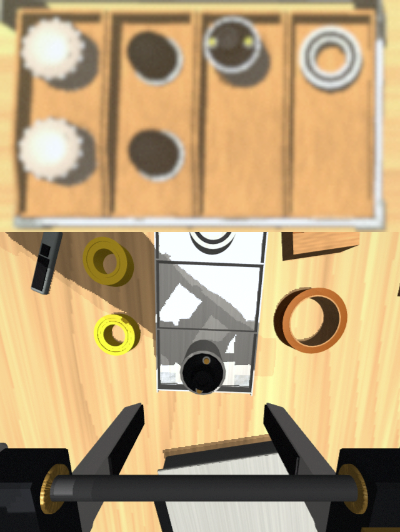

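The bump stop stands in place. Now I'll grip the coil 87 mm up.

Request:
arm_command(
  steps=[
    [1,2,0,25,0],
    [1,2,0,60,0],
    [1,2,0,95,0],
    [1,2,0,122,0],
    [1,2,0,136,0],
    [1,2,0,142,0],
    [1,2,0,142,0],
    [0.6,2,0,142,0],
    [0.45,2,0,142,0],
    [0.45,2,0,142,0],
    [0.45,2,0,142,0],
    [0.45,2,0,142,0],
    [0.45,2,0,142,0],
  ],
  force=35,
)

```text
clock: 24.25
eef_pos: [532.6, -368.4, 127.6]
eef_rot: [-3.141, -0.0, 1.553]
wrist_force: [-2.1, -0.3, 1.6]
finger_gap: 53.6
finger_force: 34.9
```

Request:
arm_command(
  steps=[
    [0.45,0,0,-10,0],
    [0.45,0,0,-40,0],
    [0.45,0,0,-80,0],
    [0.45,10,-1,-110,0],
    [0.45,35,-2,-125,0],
    [0.45,75,-5,-130,0],
    [0.45,120,-8,-130,0],
    [0.45,170,-11,-130,0],
    [0.45,220,-15,-130,0],
    [0.45,270,-18,-130,0],
    [0.45,320,-21,-130,0],
    [0.45,370,-25,-130,0],
    [0.45,420,-28,-130,0],
    [0.45,465,-31,-130,0],
    [0.45,505,-34,-130,0],
    [0.45,535,-36,-130,0],
    [0.45,552,-37,-130,0],
    [0.45,558.5,-37.5,-120,0],
    [0.45,558.5,-37.5,-100,0],
    [0.45,558.5,-37.5,-100,0],
  ],
)

```text
clock: 26.75
eef_pos: [504.4, 189.8, 225.8]
eef_rot: [-3.138, 0.001, 1.553]
wrist_force: [-0.0, 0.8, -4.9]
finger_gap: 54.1
finger_force: 34.9
```

Request:
arm_command(
  steps=[
    [0.45,0,0,15,0],
    [0.45,0,0,40,0],
    [0.45,0,0,65,0],
    [0.45,0,0,82,0],
    [0.45,0,0,90,0],
    [0.45,0,0,93,0],
    [0.45,0,0,94,0],
    [0.45,0,0,94,0],
    [0.45,0,0,94,0],
  ],
)

```text
clock: 27.88
eef_pos: [505.1, 190.7, 134.0]
eef_rot: [3.141, -0.0, 1.553]
wrist_force: [-0.5, 0.1, -4.6]
finger_gap: 53.9
finger_force: 34.9
```

Request:
arm_command(
  steps=[
    [0.45,0,0,1,0],
    [0.45,0,0,2,0],
    [0.45,0,0,2,0],
    [0.45,0,0,2,0],
  ],
)

```text
clock: 28.38
eef_pos: [505.0, 190.7, 131.6]
eef_rot: [3.142, -0.0, 1.553]
wrist_force: [-0.5, 0.3, -3.7]
finger_gap: 53.8
finger_force: 34.9
```

Request:
arm_command(
  steps=[
    [0.45,0,0,0.6,0],
    [0.45,0,0,0.6,0],
    [0.45,0,0,0.6,0],
  ],
)

```text
clock: 28.75
eef_pos: [505.0, 190.8, 131.5]
eef_rot: [3.141, -0.0, 1.553]
wrist_force: [-5.0, 0.5, 5.2]
finger_gap: 53.8
finger_force: 34.9
```

Request:
arm_command(
  steps=[
    [0.65,0,0,0,0],
    [0.75,0,0,0,0],
    [0.75,0,0,0,0],
    [0.75,0,0,-20,0],
    [0.75,0,0,-60,0],
    [0.75,0,0,-105,0],
    [0.75,-15,1,-135,0],
    [1,-50,6,-140,0],
    [1,-100,13,-140,0],
    [1,-150,19,-140,0],
    [1,-205,26,-140,0],
    [1,-260,33,-140,0],
    [1,-310,40,-140,0],
    [1,-350,46,-140,0],
    [1,-375,49,-140,0],
    [1,-380,49,-140,0],
    [1,-380,49,-140,0],
    [1,-380,49,-140,0],
  ],
)

```text
clock: 31.0
eef_pos: [547.4, -189.1, 271.1]
eef_rot: [3.141, -0.0, 1.554]
wrist_force: [-0.3, 0.7, 0.4]
finger_gap: 94.1
finger_force: 0.0
```

```bash
python3 - <<'E'
from h import *
T=imaging.camera("top")
W=imaging.camera("wrist");s=monitor.read_state();print(s["eef_pos"])
a=cv2.resize(T["img"][200:310,120:310],(400,232));b=cv2.resize(W["img"],(400,300))
cv2.imwrite("pics/t5.png",cv2.convertScaleAbs(np.vstack([a,b])[:,:,::-1],alpha=1.5))
for k,g in(("bearing",(546,-189)),):
  for r in trace(W,k+"_centre"): print(k,round(r["p"],2),fit(W,k,r["rect"],g).round(1),np.round(r["rect"]))
E
```

```text
[ 547.41554421 -189.28019823  271.1261655 ]
bearing 0.95 [ 548.8 -189.9] [328. 209.  74.  72.]
bearing 0.73 [695.4 -82.3] [494.  83.  81.  66.]
bearing 0.64 [ 407.1 -310.4] [192. 324.  68.  52.]
bearing 0.57 [ 406.5 -217.6] [181. 239.  72.  70.]
```

View pics/t5.png

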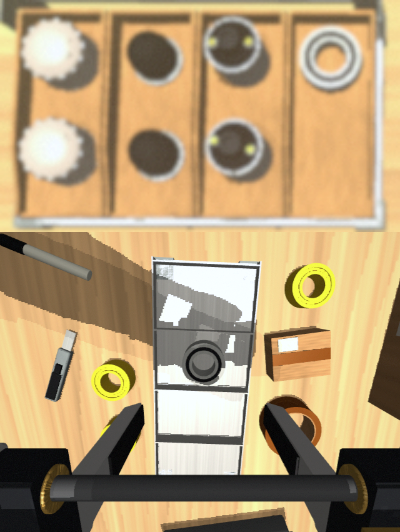

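The coil is upright in its bin. Now the bearing, gripped 25 mm up.

Request:
arm_command(
  steps=[
    [1,0,1,30,0],
    [1,0,1,75,0],
    [1,0,1,120,0],
    [1,0,1,160,0],
    [1,0,1,188,0],
    [1,0,1,200,0],
    [1,0,1,205.5,0],
    [1,0,1,205.5,0],
    [0.75,0,1,205.5,0],
    [0.55,0,1,205.5,0],
    [0.55,0,1,205.5,0],
    [0.55,0,1,205.5,0],
    [0.55,0,1,205.5,0],
  ],
  force=32,
)

```text
clock: 32.78
eef_pos: [548.2, -190.2, 65.7]
eef_rot: [-3.141, 0.0, 1.553]
wrist_force: [-3.2, -0.2, 4.5]
finger_gap: 64.0
finger_force: 32.0
```

Request:
arm_command(
  steps=[
    [0.55,0,0,-10,0],
    [0.55,0,0,-45,0],
    [0.55,0,0,-90,0],
    [0.55,8,-1,-130,0],
    [0.55,30,-5,-155,0],
    [0.55,65,-11,-160,0],
    [0.55,105,-18,-160,0],
    [0.55,145,-25,-160,0],
    [0.55,185,-32,-160,0],
    [0.55,225,-39,-160,0],
    [0.55,258,-45,-160,0],
    [0.55,278,-49,-155,0],
    [0.55,287,-50,-135,0],
    [0.55,287,-50,-105,0],
    [0.55,287,-50,-70,0],
    [0.55,287,-50,-38,0],
    [0.55,287,-50,-18,0],
    [0.55,287,-50,-9,0],
    [0.55,287,-50,-7,0],
    [0.55,287,-50,-7,0],
  ],
)

```text
clock: 35.28
eef_pos: [503.7, 97.8, 73.2]
eef_rot: [3.141, -0.0, 1.553]
wrist_force: [0.8, -0.3, -5.4]
finger_gap: 63.5
finger_force: 32.0
```

Request:
arm_command(
  steps=[
    [0.55,0,0,1,0],
    [0.55,0,0,2.2,0],
    [0.55,0,0,2.7,0],
    [0.55,0,0,2.7,0],
    [0.55,0,0,2.7,0],
  ],
)

```text
clock: 35.9
eef_pos: [503.4, 97.7, 69.8]
eef_rot: [3.142, -0.0, 1.553]
wrist_force: [-0.0, 0.1, -4.9]
finger_gap: 63.5
finger_force: 32.0
```

Request:
arm_command(
  steps=[
    [0.55,0,0,0.6,0],
    [0.55,0,0,0.6,0],
    [0.55,0,0,0.6,0],
  ],
)

```text
clock: 36.28
eef_pos: [503.4, 97.7, 69.6]
eef_rot: [3.141, -0.0, 1.553]
wrist_force: [-3.9, -0.5, 6.4]
finger_gap: 63.6
finger_force: 32.0
```

Contact. I'll release, rise and back off toward the middle.

Request:
arm_command(
  steps=[
    [0.75,0,0,0,0],
    [0.84,0,0,0,0],
    [0.84,0,0,0,0],
    [0.84,0,0,0,0],
    [0.84,0,0,-20,0],
    [0.84,0,0,-60,0],
    [0.84,0,0,-110,0],
    [0.84,0,0,-160,0],
    [0.84,-40,0,-200,0],
    [0.84,-90,0,-220,0],
    [0.84,-140,0,-220,0],
    [0.84,-180,0,-220,0],
    [0.84,-200,0,-220,0],
    [0.84,-200,0,-220,0],
  ],
)

```text
clock: 38.02
eef_pos: [499.7, -103.2, 289.0]
eef_rot: [-3.141, -0.0, 1.551]
wrist_force: [-0.4, -0.3, -0.6]
finger_gap: 78.8
finger_force: 0.0
```

```bash
python3 - <<'E'
from h import *
T=imaging.camera("top");S=imaging.camera("scene")
a=cv2.resize(T["img"][200:310,120:310],(500,290));b=cv2.resize(S["img"][200:350,310:550],(500,312))
cv2.imwrite("pics/t6.png",cv2.convertScaleAbs(np.vstack([a,b])[:,:,::-1],alpha=1.5))
E
```

```text
(no output)
```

View pics/t6.png

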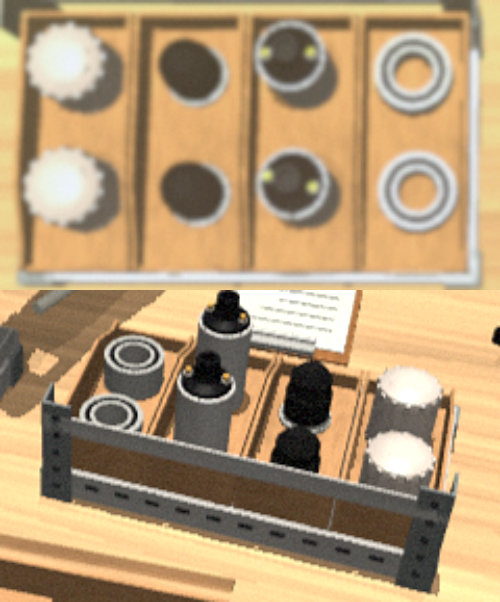

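All four parts stand upright in front of their matching stock, in the same order as the row behind.

```bash
python3 -c "
from cell import job
print(job.sign_off())"
```

```text
the job is handed in; nothing more can be done
None
```

The filter, bump stop, coil and bearing each stand upright in their matching bin in front of the stock piece. The job was handed in at about 38 s on the robot's clock; no verdict was returned.

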